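Griddle to keep-warm, lift the round bun with the tongs

ROBOT

A 7-joint arm with a two-finger parallel gripper is mounted at the origin on the work surface. World frame = base frame: x ahead of the robot, y to its left, z up, the work surface at z = 0. Lengths are in m, angles in rad, forces in N, time in s.
With the tool pointing down it reaches from about 0.4 to 0.85 m from the base axis. Payload 4.5 kg.
Tool frame: the origin (TCP) lies at the very end of the fingers, on their centre line; the grasp point (between the pads) lies 19 mm behind it; y points along the fingers, x is the direction in which the jaws open and shut, and the axes are right-handed (so a half turn about y gives the same grasp; the last joint's range is limited). The gripper opens to 88 mm and grips with 3 to 60 N. Pads are 18 mm wide; open, the fingers measure 123 mm over their backs; the gripper's body (75 mm by 187 mm) begins 45 mm behind the grasp point.
Start: joints at [-1.109, 0.689, -0.195, 1.565, 0.157, 0.902, -0.215], TCP at [0.259, 0.569, 0.216] pointing down, gripper open.
Joint ranges: [-3.01, 3.01], [-0.46, 2.08], [-1.47, 1.51], [0.13, 2.56], [-1, 4.14], [0.04, 2.09], [-2.66, 2.66]. Speed limits (rad/s): [2.57, 2.57, 3.14, 3.14, 3.14, 3.14, 3.14].

INTERFACE

Orientations are given as a unit quaternion [x, y, z, w].
In Python, from plant import r gives the robot as it stands.
- The arm moves only by the shell command python3 -m inch 'ROWS' [OPENING] [FORCE]. ROWS is JSON, a list of rows, each a list of 6 numbers: the shift along the tool's x, y, z in mm, then the turn, a rotation vector about the tool's x, y, z in rad. In form: [[x, y, z, ax, ay, az], ...]. A call has 1 to 12 rows; each row shifts and turns the commanded pose from where the row before left it, along the tool's axes as they then stand; what a row does not reach is not made up. A row lasts 1/12 s, in which the tool goes at most 41.7 mm and 7.16 degrees, less where a joint would pass 70% of its speed; a pose out of reach is approached as far as the arm can. A call is refused whole if a number of a shift passes 41.7 or a number of a turn 0.125, either way. A call with a gripper value outside its range is refused whole. OPENING is the finger opening in mm, from 0 to 88.1, set as the call begins (- or left out, the last holds). The fingers move at their own pace and stop on an object; FORCE is the grip in N (left out, the last holds). Time passes only in rows, so rows that do not move let the fingers close. It gives the time, the measured TCP pose, the force and the opening at its end, in the units of the state.
- r.get_state(): the state, without advancing time (a new reading comes with each control period).
- r.snapshot(name): name is "scene" or "top" or "wrist"; returns a dict with "img" (384x512x3 uint8, red, green, blue), "range_z" (384x512 float32, m along the optical axis (not along the pixel's ray), 0 where there is no reading), "mtx" (3x3 intrinsics, pixels), "camera_from_world" (4x4, takes a point from world to camera coordinates); the wrist camera has in their place "tool_from_camera" (4x4, takes a point from camera to tool coordinates, whose origin is the TCP and whose axes are the tool frame's). Camera axes: x right, y down, z forward; pixel columns grow to the right and rows downward; lengths in m; the calibration is good to about 2 mm. A picture is of the moment at which its call begins: read the wrist's pose just before it.
- r.finish_job(): hands the job in, once; it reports no verdict.
The state is a dict: "clock": time; "q": joint angles; "qd": joint speeds; "joint_torque": joint torques, N m; "tool_pos": TCP position; "eef_rot": TCP orientation; "contact_force": force on the tool from outside, world axes, zero at the start; "moment": the same for the moment, N m; "opening": opening from 0.0 (shut) to 1.0 (fully open).
Only numpy, scipy, OpenCV 4.12 (cv2) and the standard library are available. Lean on these libraries where they do the work, as an engineer would, in place of code of your own. Each camera call takes 0.05 s, during which the arm holds its last target.

TASK

Turn the griddle's selector knob back to its one-dot (keep-warm) mark and leave it there. Then pick up the kitchen tongs, close their jaws on the small round bun on the griddle plate and lift it about 10 cm above the plate, touching the bun with nothing but the tongs and leaving the oblong roll where it lies. Finish while still holding the bun up, steady, in the squeezed tongs: do not put anything down or let go.

Things in the scene. Friction and masses are not known exactly. Their poses are not given: they have to be found in the camera images.
- selector (a joint): Angle of the griddle's selector knob (rad), growing clockwise from above. Click positions: 0 = off (white bar mark), 0.6 = one dot (keep-warm), 1.2 = two dots, 1.8 = three dots; stops at 0 and 1.8. It starts near two or three dots. Let go within 0.2 rad of a click, the knob settles into it. Turning takes up to about 0.07 N m.
- selector_grip (a point): Centre of the knob's upright aluminium bar grip (46 long, 13 wide, 26 high), on its vertical axis, 12 below the bar's top, 22 above the black panel at the griddle's right (-y) end; under the bar is a round skirt, 48 across and 8 high. x axis: along the bar to its black-striped end, the pointer; it turns with the knob. z up. (Sizes in mm.)
- plate (a point): Centre of the top of the griddle's dark hot plate, 75 above the table, 270 along this point's x (away from the robot) by 270 along y; z up. The griddle is fixed, 280 (x) by 400 (y) in all. A splash wall 40 high stands along the plate's far edge; its other edges are flush and free. (Sizes in mm.)
- bun_center (a point): Centre, half-way up, of the small round bun: rigid, domed, 43 in diameter (widest 14 above its underside), 34 high, 30 to 65 g, on the hot plate. The only other thing on the plate is the oblong roll; they may change places, side by side along the plate's y, about 140 apart. (Sizes in mm.)
- roll_center (a point): Centre of the oblong roll, a bystander beside the bun: 105 x 46 x 26, long side roughly along the plate's x. Leave it alone. (Sizes in mm.)
- tongs_grip (a point): Where to grip the steel tongs: midway between their two arms, near the centre of mass, 14 above their underside. They lie flat on the table and close sideways (mm); 120 g; arms are upright strips 28 high. x axis: towards the jaws; the pivot is at x = -90. At rest the arms are 59 wide here over their flat, nearly parallel outer faces (x = -35 to 30); 55 is good for carrying, on the bun 41.
- tongs_jaws (a point): Point between the tongs' jaws, half-way up, 100 ahead of tongs_grip along x (same axes), to be brought to the bun. Jaws: upright flat strips 67 long, 28 high, 4 thick, ending 25 beyond this point. At rest their inner faces are 81 apart here, 94 over the outer tip corners; with the arms squeezed to 55 at tongs_grip they are about 73 apart. (Sizes in mm.)
- tongs_arm (a joint): How far the tongs are squeezed (rad): 0 = at rest, open; about 0.2 = jaws parallel, on the bun; 0.4 = shut. A spring opens them when let go: it pushes the fingers at tongs_grip apart with 4.5 N at rest, 6 N on the bun. Each mm less at tongs_grip brings the jaws about 2.1 mm together.
Mind the look-alikes: they are no part of the job. What is meant by the part that bears bun_center is not red or yellow, and is the larger of those in its own colour.

How it is judged:
On the way, in this order (a step that is already met when the one before it is completed fails the run):
1. the selector knob stands at the one-dot mark while the tongs still lie on the table (value of joint selector between 0.45 and 0.75 rad and height (world z) of tongs_grip below 0.03 m and contact force between the fingers and selector below 0.1 N), for 0.3 s.
2. the bun is lifted off the plate in the tongs (z of bun_center in the frame of plate above 0.047 m and contact force between tongs_arm and bun above 0.3 N), for 0.2 s.
At the end, for the whole second after the job is handed in: Knob within 0.15 rad of one dot (0.6); bun centre over 67 mm above the plate, still, squeezed in the jaws (over 0.6 N); fingers hold the tongs (over 1 N) and do not touch the bun; bun and tongs clear of the griddle; the roll within 25 mm of its start (value of joint selector between 0.45 and 0.75 rad and z of bun_center in the frame of plate above 0.067 m and contact force between tongs_arm and bun above 0.6 N and contact force between the fingers and tongs above 1 N and contact force between each of the fingers, the arm and bun below 0.1 N and contact force between bun and griddle below 0.05 N and contact force between tongs and griddle below 0.1 N and linear speed of bun below 0.05 m/s and distance of roll_center from where it was at the start of the episode below 0.025 m); the arm keeps its last pose, push and grip.
It fails at once if the bun is touched by the gripper or the arm instead of the tongs (contact force between any of the fingers, the arm and bun above 0.5 N).
It fails at once if the oblong roll is pushed away (distance of roll_center from where it was at the start of the episode above 0.025 m).
It also fails if it takes over 64 s, if anything falls off the work surface, if the arm or the gripper's body presses on something with over 40 N, if the wrist force passes 120 N, or if a joint passes its speed limit or range.

## Working session

There is one attempt and no reset: what is moved stays moved. The work goes in short steps, Python scripts to look and compute and a shell command to move; the robot and the scene stay as the last step left them, time stands still between calls to the robot, and variables do not carry over. Pictures are saved under pics/ and viewed, and the job is handed in when it is done.

```bash
ls; mkdir -p pics
python3 - <<'E'
from plant import r
import cv2,numpy as np
s=r.get_state()
for k,v in s.items(): print(k,np.round(v,3))
for n in ["scene","top","wrist"]:
    d=r.snapshot(n); cv2.imwrite(f"pics/{n}0.png",d["img"][:,:,::-1]); 
    np.savez(f"pics/{n}0.npz",**d)
    print(n,d["mtx"].round(1).tolist(),[ (k,np.round(v,3).tolist()) for k,v in d.items() if 'from' in k])
E
```

```text
pics
clock 0.0
q [-1.109  0.69  -0.195  1.566  0.157  0.902 -0.215]
qd [-0.001 -0.001  0.002  0.002  0.003 -0.     0.001]
joint_torque [-0.0000e+00 -5.2757e+01 -1.2670e+00 -1.5344e+01 -5.2000e-02  6.0000e-03
  0.0000e+00]
tool_pos [0.259 0.568 0.215]
eef_rot [ 0.595  0.382 -0.383 -0.594]
contact_force [-0.329 -0.323 -0.724]
moment [-0.027 -0.013  0.003]
opening 0.999
scene [[411.8, 0.0, 257.1], [0.0, 411.8, 192.5], [0.0, 0.0, 1.0]] [('camera_from_world', [[-0.209, 0.978, 0.016, 0.118], [0.626, 0.146, -0.766, -0.301], [-0.751, -0.15, -0.643, 1.499], [0.0, 0.0, 0.0, 1.0]])]
top [[455.1, 0.0, 254.5], [0.0, 455.1, 188.4], [0.0, 0.0, 1.0]] [('camera_from_world', [[0.029, -1.0, 0.008, -0.04], [-0.989, -0.03, -0.143, 0.588], [0.143, -0.004, -0.99, 1.224], [0.0, 0.0, 0.0, 1.0]])]
wrist [[309.9, 0.0, 251.6], [0.0, 309.9, 187.5], [0.0, 0.0, 1.0]] [('tool_from_camera', [[1.0, -0.001, -0.001, -0.0], [0.0, -0.286, 0.958, -0.17], [-0.001, -0.958, -0.286, 0.073], [0.0, 0.0, 0.0, 1.0]])]
```

View pics/scene0.png

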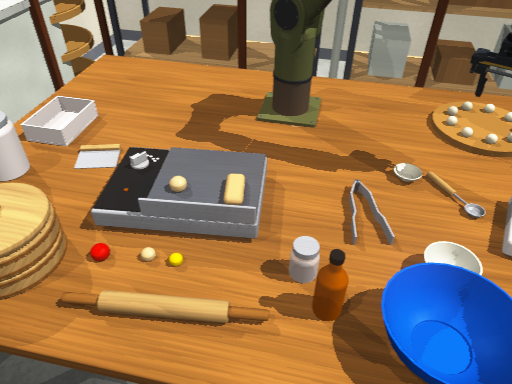

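View pics/top0.png

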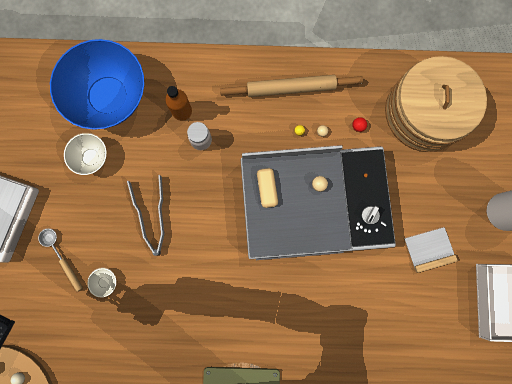

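View pics/wrist0.png

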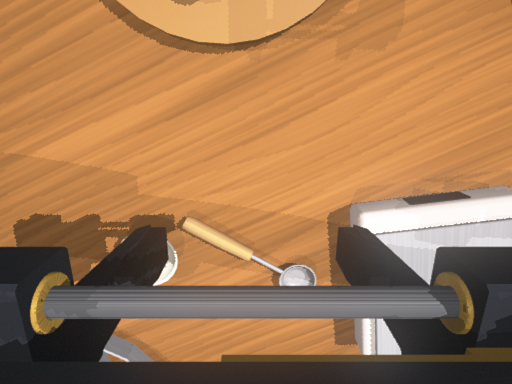

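Top view: cream bun on the plate at (320,184) with the roll at (267,188). The look-alike balls lie on the table: yellow (300,130), cream (323,131) and red (361,125). The tongs are at (150,215) with their jaws up at +x, and the knob is at (371,215). I'll enlarge the crops and measure.

```bash
cat > h.py <<'E'
import numpy as np,cv2
from scipy.spatial.transform import Rotation as R
def load(n): return dict(np.load(f"pics/{n}.npz"))
def ray(d,u,v,s=None):
    if 'camera_from_world' in d: T=np.linalg.inv(d['camera_from_world'])
    else:
        W=np.eye(4);W[:3,:3]=R.from_quat(s['eef_rot']).as_matrix();W[:3,3]=s['tool_pos'];T=W@d['tool_from_camera']
    c=np.linalg.inv(d['mtx'])@np.array([u,v,1.]); return T[:3,3],T[:3,:3]@c
def atz(d,u,v,z,s=None):
    o,k=ray(d,u,v,s); return o+k*(z-o[2])/k[2]
def dep(d,u,v,s=None):
    o,k=ray(d,u,v,s); return o+k*d['range_z'][int(round(v)),int(round(u))]
E
python3 - <<'E'
from h import *
t=load('top0');s=load('scene0')
for p in [(320,184),(267,188),(323,131),(300,130),(361,125),(371,215),(380,240),(365,175),(290,240),(320,165),(245,160),(250,255),(340,155),(393,243),(155,253),(130,183),(159,178),(148,218)]:
    print(p,dep(t,*p).round(3))
a=cv2.resize(t['img'][165:245,330:400],None,fx=7,fy=7,interpolation=cv2.INTER_CUBIC)
b=cv2.resize(s['img'][140:190,100:200],None,fx=6,fy=6,interpolation=cv2.INTER_CUBIC)
cv2.imwrite('pics/ka.png',a[:,:,::-1]);cv2.imwrite('pics/kb.png',b[:,:,::-1])
c=cv2.resize(t['img'][110:210,240:380],None,fx=5,fy=5,interpolation=cv2.INTER_CUBIC)
cv2.imwrite('pics/bun.png',c[:,:,::-1])
c=cv2.resize(t['img'][165:265,115:185],None,fx=6,fy=6,interpolation=cv2.INTER_CUBIC)
cv2.imwrite('pics/tg.png',c[:,:,::-1])
E
```

```text
(320, 184) [ 0.597 -0.195  0.106]
(267, 188) [ 0.583 -0.055  0.098]
(323, 131) [ 0.764 -0.215  0.026]
(300, 130) [ 0.766 -0.149  0.024]
(361, 125) [ 0.784 -0.323  0.031]
(371, 215) [ 0.519 -0.332  0.098]
(380, 240) [ 0.456 -0.364  0.067]
(365, 175) [ 0.631 -0.323  0.073]
(290, 240) [ 0.448 -0.121  0.074]
(320, 165) [ 0.655 -0.2    0.072]
(245, 160) [0.663 0.006 0.073]
(250, 255) [ 0.405 -0.016  0.073]
(340, 155) [ 0.685 -0.255  0.072]
(393, 243) [ 0.448 -0.398  0.069]
(155, 253) [0.403 0.246 0.028]
(130, 183) [0.599 0.334 0.007]
(159, 178) [0.613 0.247 0.028]
(148, 218) [0.501 0.277 0.006]
```

View pics/ka.png

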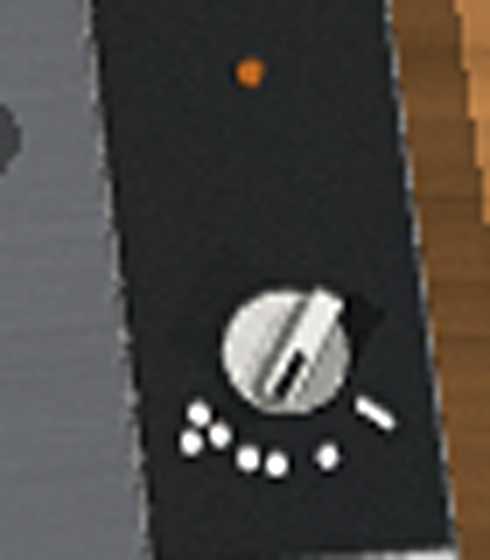

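View pics/kb.png

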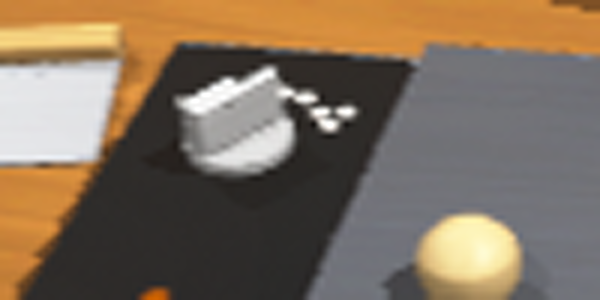

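View pics/bun.png

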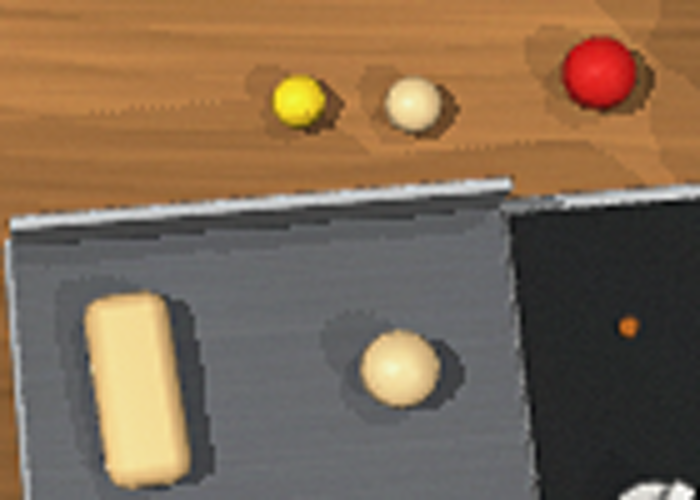

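View pics/tg.png

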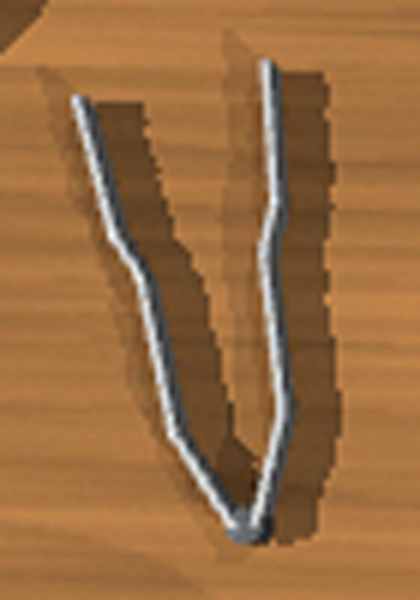

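The enlarged crops show the bun on the plate, cream and larger than the cream ball on the table at (323,131). The yellow and red balls are excluded by colour. The knob's black stripe points lower-left, between the two-dot and three-dot marks as seen with parallax. Now the numbers.

Run:
```python
from h import *
t=load('top0');s=load('scene0')
f=lambda p:(330+p[0]/7-.5+.07,165+p[1]/7-.43)
zp=0.070
print('panel depths',[dep(t,u,v)[2].round(4) for u,v in [(360,190),(370,185),(380,200),(355,240),(380,235)]],[dep(s,u,v)[2].round(4) for u,v in [(150,190),(125,190),(115,200)]],'plate',[dep(t,u,v)[2].round(4) for u,v in [(300,220),(290,170),(300,200)]])
zp=np.median([dep(t,u,v)[2] for u,v in [(360,190),(370,185),(380,200),(355,240)]])
marks={'bar':(375,413),'1':(328,457),'2':(262,460),'3':(203,430)}
P={k:atz(t,*f(p),zp)[:2] for k,p in marks.items()}
A=np.array([[2*p[0],2*p[1],1] for p in P.values()]);b=np.array([p@p for p in P.values()])
c=np.linalg.lstsq(A,b,rcond=None)[0];print('circle c',c[:2],np.sqrt(c[2]+c[:2]@c[:2]))
sk=atz(t,*f((287,352)),zp+.008);print('skirt c',sk)
e1=atz(t,*f((278,393)),zp+.034);e2=atz(t,*f((330,297)),zp+.034)
print('bar ends',e1,e2,'mid',(e1+e2)/2,np.linalg.norm(e1-e2))
C=sk[:2]
for k,p in P.items(): d=p-C;print(k,np.degrees(np.arctan2(d[1],d[0])).round(1),np.linalg.norm(d).round(4))
d=(e1-e2);print('pointer',np.degrees(np.arctan2(d[1],d[0])))
# bar from depth
def cloud(d):
    v,u=np.mgrid[0:384,0:512];o,_=ray(d,0,0);T=np.linalg.inv(d['camera_from_world'])
    k=np.stack([u,v,np.ones_like(u)],-1)@np.linalg.inv(d['mtx']).T*d['range_z'][...,None]
    return k@T[:3,:3].T+T[:3,3]
def rect(Q,n):
    r=cv2.minAreaRect((Q*1000).astype(np.float32));print(n,len(Q),np.round(r[0],1),np.round(r[1],1),round(r[2],1),'mean',Q.mean(0).round(4))
for nm,d in (('top',t),('scene',s)):
    X=cloud(d)
    m=(np.abs(X[...,0]-.51)<.05)&(np.abs(X[...,1]+.335)<.05)&(X[...,2]>zp+.028)&(X[...,2]<zp+.06)
    rect(X[m][:,:2],nm+' bar');print(np.median(X[m][:,2]))
    m=(np.abs(X[...,0]-.597)<.06)&(np.abs(X[...,1]+.195)<.05)&(X[...,2]>.08)&(X[...,2]<.13)
    rect(X[m][:,:2],nm+' bun');print(X[m][:,2].max())
    m=(np.abs(X[...,0]-.583)<.08)&(np.abs(X[...,1]+.055)<.05)&(X[...,2]>.085)&(X[...,2]<.13)
    rect(X[m][:,:2],nm+' roll')
    m=(np.abs(X[...,0]-.5)<.14)&(np.abs(X[...,1]-.27)<.1)&(X[...,2]>.018)&(X[...,2]<.05)
    rect(X[m][:,:2],nm+' tongs')
    m=(np.abs(X[...,1]+.12)<.1)&(X[...,2]>.1)&(X[...,2]<.13)&(X[...,0]>.64)&(X[...,0]<.75)
    rect(X[m][:,:2],nm+' wall')
g=lambda p:(115+p[0]/6-.42,165+p[1]/6-.42)
pv=atz(t,*g((245,525)),.028);a=atz(t,*g((78,97)),.028);b=atz(t,*g((266,63)),.028);m=(a+b)/2
print('tongs',pv,a,b,m,np.linalg.norm(m-pv),np.linalg.norm(a-b),np.degrees(np.arctan2((m-pv)[1],(m-pv)[0])))
u=(m-pv)[:2]/np.linalg.norm((m-pv)[:2]);print('grip',pv[:2]+.09*u, m[:2]-.125*u,'perp check',np.degrees(np.arctan2(*(a-b)[[0,1]])))
st=np.array([0.595,0.382,-0.383,-0.594]);print(R.from_quat(st).as_matrix().round(3))
```

```text
panel depths [np.float64(0.0691), np.float64(0.071), np.float64(0.0736), np.float64(0.0725), np.float64(0.0714)] [np.float64(0.0646), np.float64(0.0737), np.float64(0.0691)] plate [np.float64(0.0758), np.float64(0.0801), np.float64(0.0747)]
circle c [ 0.52127559 -0.33536173] 0.04237047646640488
skirt c [ 0.52139295 -0.33568136  0.07978412]
bar ends [ 0.50346589 -0.32538741  0.10578412] [ 0.54017987 -0.3452344   0.10578412] mid [ 0.52182288 -0.3353109   0.10578412] 0.04173510308515209
bar -121.3 0.0419
1 -155.9 0.043
2 169.2 0.0419
3 134.8 0.043
pointer 151.60505445337515
top bar 76 [ 521.5 -335.8] [13.1 43.8] 62.9 mean [ 0.5218 -0.3358]
0.1024337990784735
top bun 230 [ 598.  -194.3] [114.2  94.7] 5.1 mean [ 0.5961 -0.1949]
0.11166151529959945
top roll 648 [585.7 -55.7] [105.1  45.8] 10.2 mean [ 0.5843 -0.0553]
top tongs 356 [504.6 268.4] [219.8  92.9] 12.6 mean [0.4986 0.2668]
top wall 293 [ 684.2 -119.9] [  9.7 200.2] 6.6 mean [ 0.683  -0.1188]
scene bar 58 [ 523.2 -332.7] [16.1 47.7] 57.8 mean [ 0.5239 -0.3317]
0.10297435516696124
scene bun 224 [ 607.7 -191.2] [31.7 39.3] 9.7 mean [ 0.6103 -0.189 ]
0.11050527190202686
scene roll 551 [591.2 -52.1] [99.9 46.3] 10.9 mean [ 0.598  -0.0498]
scene tongs 409 [506.1 271.3] [222.4  94. ] 12.9 mean [0.5093 0.2776]
scene wall 587 [ 685.8 -119.9] [ 12.5 201.1] 6.7 mean [ 0.6876 -0.1189]
tongs [0.4057765  0.24517311 0.028     ] [0.60214557 0.33534011 0.028     ] [0.6209961  0.24826435 0.028     ] [0.61157083 0.29180223 0.028     ] 0.21101085937802597 0.08909281990531086 12.766581171633703
grip [0.49355155 0.26506129] [0.48966103 0.26417977] perp check -12.215139561019305
[[ 0.414 -0.    -0.91 ]
 [ 0.91  -0.002  0.414]
 [-0.002 -1.    -0.   ]]
```

Knob: axis at (0.521,-0.336), confirmed by the mark circle and the skirt. The pointer is at about 152° with one dot at -156°, so it needs about +0.91 rad counter-clockwise. Tongs grip is at (0.492,0.265), axis 12.7°. Bun is at about (0.597,-0.195). First I move over to the knob.

```bash
python3 -m inch '[[-27,0,-30,0,0,0],[-27,0,-30,0,0,0],[-27,0,-30,0,0,0],[-27,0,-30,0,0,0],[-27,0,-30,0,0,0],[-27,0,-30,0,0,0],[-27,0,-30,0,0,0],[-27,0,-30,0,0,0],[-27,0,-30,0,0,0],[-27,0,-30,0,0,0],[-27,0,-30,0,0,0],[-27,0,-30,0,0,0]]' 60 30
python3 -m inch '[[-33,0,-21.5,0,0,0],[-33,0,-21.5,0,0,0],[-33,0,-21.5,0,0,0],[-33,0,-21.5,0,0,0],[-33,0,-21.5,0,0,0],[-33,0,-21.5,0,0,0],[-33,0,-21.5,0,0,0],[-33,0,-21.5,0,0,0],[-33,0,-21.5,0,0,0],[-33,0,-21.5,0,0,0],[-33,0,-21.5,0,0,0],[-33,0,-21.5,0,0,0]]'
python3 -c "
from plant import r
print(r.get_state()['q'])"
```

```text
clock: 1.15
tool_pos: [0.4528, 0.1226, 0.2161]
eef_rot: [-0.595, -0.383, 0.383, 0.595]
contact_force: [0.3, -0.6, -0.9]
opening: 0.682
clock: 2.15
tool_pos: [0.5225, -0.3448, 0.2159]
eef_rot: [-0.595, -0.382, 0.382, 0.595]
contact_force: [1.2, -0.2, 0.4]
opening: 0.681
[ 0.67344627  0.69865055 -0.29784794  1.55830333  0.23906284  0.92127321
  1.4387904 ]
```

Run:
```python
from plant import r
from h import *
s=r.get_state(); d=r.snapshot("wrist"); cv2.imwrite("pics/w1.png",d["img"][:,:,::-1]); np.savez("pics/w1.npz",**d); np.savez("pics/w1s.npz",**{k:np.array(s[k]) for k in('eef_rot','tool_pos')})
```

```text
(no output)
```

View pics/w1.png

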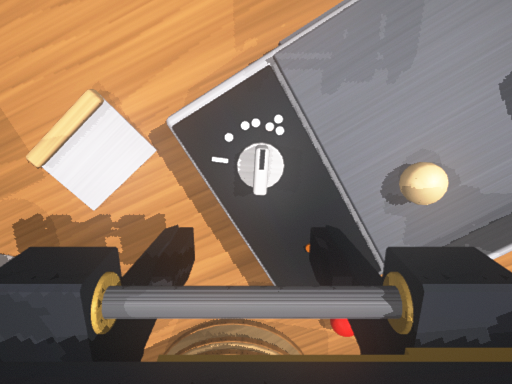

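Wrist view: knob skirt centred at (261,166), with the bar running from (263,145), its striped end, to (260,194). The dots are at (229,137), (250,124) and (275,125), and the bun is at (424,184). Cross-measuring from this closer view.

Run:
```python
from h import *
d=load('w1');s=load('w1s')
zp=.071
C=atz(d,261,166,zp+.008,s);print('skirt',C)
for n,p in dict(bar=(220,160),one=(229,137),two=(250.5,124),three=(276,126)).items():
    v=atz(d,*p,zp,s)-C;print(n,np.degrees(np.arctan2(v[1],v[0])).round(1),np.hypot(*v[:2]).round(4))
a=atz(d,263.5,145,zp+.034,s);b=atz(d,260,194,zp+.034,s);v=a-b
print('bar',(a+b)/2,np.hypot(*v[:2]),np.degrees(np.arctan2(v[1],v[0])))
v,u=np.mgrid[0:384,0:512]
W=np.eye(4);W[:3,:3]=R.from_quat(s['eef_rot']).as_matrix();W[:3,3]=s['tool_pos'];T=W@d['tool_from_camera']
X=(np.stack([u,v,np.ones_like(u)],-1)@np.linalg.inv(d['mtx']).T*d['range_z'][...,None])@T[:3,:3].T+T[:3,3]
m=(np.hypot(X[...,0]-.521,X[...,1]+.3355)<.035)&(X[...,2]>.097)&(X[...,2]<.112)
r=cv2.minAreaRect((X[m][:,:2]*1000).astype(np.float32));print(r,np.median(X[m][:,2]))
m=(np.hypot(X[...,0]-.6,X[...,1]+.195)<.04)&(X[...,2]>.084)&(X[...,2]<.12)
(c,rad)=cv2.minEnclosingCircle((X[m][:,:2]*1000).astype(np.float32));print('bun',c,rad,X[m][:,2].max(), atz(d,424,184,.09,s))
Rm=R.from_quat(s['eef_rot']).as_matrix();print(np.degrees(np.arctan2(Rm[1,0],Rm[0,0])))
print('shift tool mm',Rm.T@(np.array([.5215,-.3355,.215])-s['tool_pos'])*1000)
```

```text
skirt [ 0.52188657 -0.33467415  0.079     ]
bar -120.8 0.0424
one -155.6 0.0429
two 169.9 0.0425
three 134.6 0.0419
bar [ 0.52007329 -0.3339604   0.105     ] 0.046819314950056534 151.94934367148443
((521.2907104492188, -335.46429443359375), (13.013931274414062, 44.83171081542969), 62.1833381652832) 0.10419985219730243
bun (600.2011108398438, -196.7559051513672) 20.874874114990234 0.11147547366396116 [ 0.60351677 -0.19431484  0.09      ]
65.47052653755584
shift tool mm [8.04792957 0.879616   4.77409425]
```

```bash
python3 -m inch '[[8,0,4.8,0,0.06,0],[0,33,0,0,0,0],[0,33,0,0,0,0],[0,33,0,0,0,0],[0,16,0,0,0,0],[0,16,0,0,0,0],[0,0,0,0,0,0],[0,0,0,0,0,0]]' 45
python3 - <<'E'
from plant import r
from h import *
s=r.get_state(); d=r.snapshot("wrist"); cv2.imwrite("pics/w2.png",d["img"][:,:,::-1])
E
```

```text
clock: 2.87
tool_pos: [0.5213, -0.333, 0.0844]
eef_rot: [-0.605, -0.364, 0.365, 0.607]
contact_force: [1.2, -0.6, 0.7]
opening: 0.506
```

View pics/w2.png

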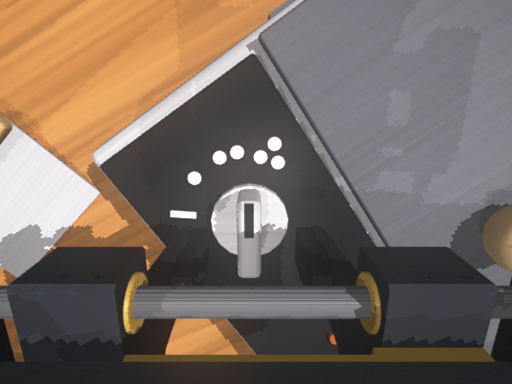

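Fingers straddle the bar, which is centred at column 250. Closing and turning.

```bash
python3 -m inch '[[-1,0,-1,0,0,0],[0,0,0,0,0,0],[0,0,0,0,0,0],[0,0,0,0,0,0],[0,0,0,0,0,0],[0,0,0,0,0,0]]' 5 15
python3 -c "
from plant import r
s=r.get_state();print(s['q'],s['contact_force'],s['moment'])"
```

```text
clock: 3.42
tool_pos: [0.5224, -0.3349, 0.0854]
eef_rot: [0.606, 0.365, -0.364, -0.606]
contact_force: [-0.2, -0.4, -0.1]
opening: 0.076
[ 0.6225077   0.85668402 -0.22889332  1.68205068  0.29265921  0.63621218
  1.31633852] [-0.24056739 -0.3955511  -0.10407655] [0.02961667 0.06792765 0.03156849]
```

Run:
```python
from plant import r
from h import *
s=r.get_state(); d=r.snapshot("wrist"); cv2.imwrite("pics/w3.png",d["img"][:,:,::-1])
d=r.snapshot("scene"); cv2.imwrite("pics/s3.png",cv2.resize(d["img"][100:230,80:280],None,fx=4,fy=4)[:,:,::-1])
print(r.get_state()['opening'])
```

```text
0.05856759733437272
```

View pics/w3.png

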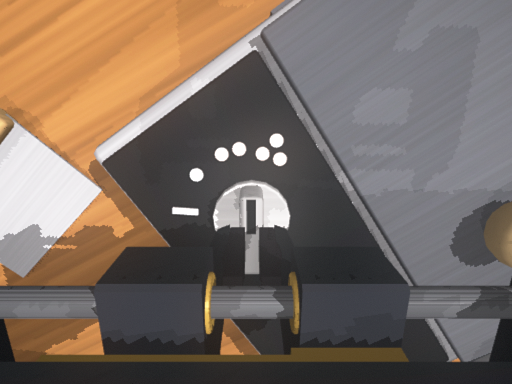

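View pics/s3.png

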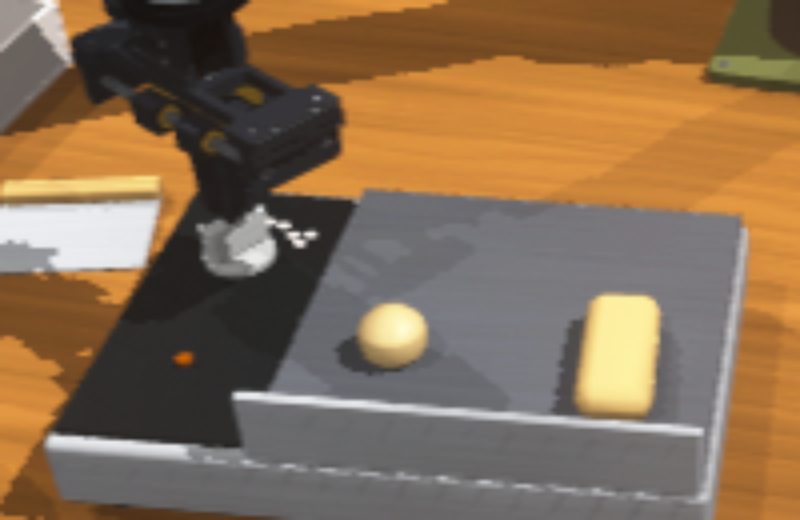

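Run:
```python
from plant import r
from h import *
d=load('w1');M=np.linalg.inv(d['tool_from_camera'])
for p in [(0,0,0),(.006,0,.009),(-.006,0,.009),(0,0,-.009),(0,-.02,0),(0,-.02,.009),(0,-.02,-.009)]:
    c=M[:3,:3]@np.array(p)+M[:3,3];k=d['mtx']@c;print(p,(k[:2]/k[2]).round(1))
im=cv2.imread('pics/w3.png')[160:300,150:350];cv2.imwrite('pics/w3c.png',cv2.resize(im,None,fx=4,fy=4,interpolation=cv2.INTER_CUBIC))
s=r.get_state();R_=R.from_quat(s['eef_rot']).as_matrix();print(s['opening'],s['tool_pos'],R_[:,1],np.degrees(np.arctan2(R_[1,0],R_[0,0])))
```

```text
(0, 0, 0) [252.5 224.3]
(0.006, 0, 0.009) [262.7 210.1]
(-0.006, 0, 0.009) [242.2 210.1]
(0, 0, -0.009) [252.5 238.2]
(0, -0.02, 0) [252.6 239.4]
(0, -0.02, 0.009) [252.6 223.7]
(0, -0.02, -0.009) [252.6 254.6]
0.05856759733437272 [ 0.5222636  -0.33487505  0.08515469] [ 4.51658516e-05  1.70830961e-05 -9.99999999e-01] 62.050390698975185
```

View pics/w3c.png

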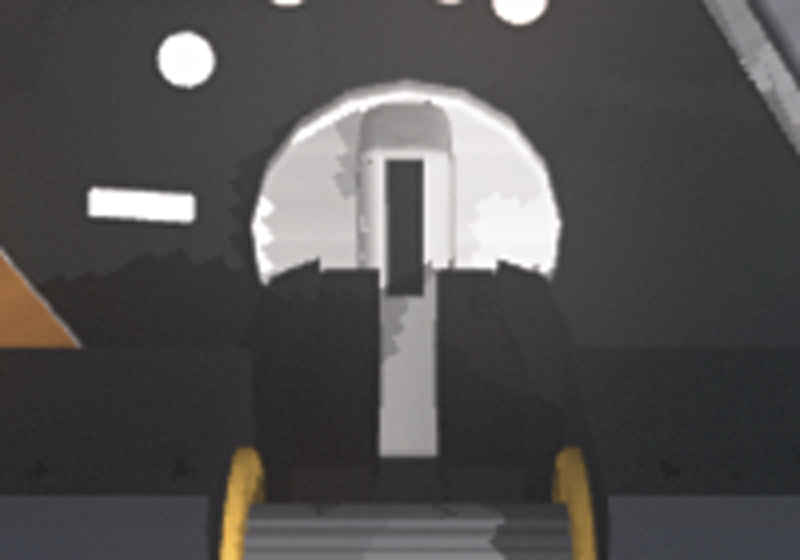

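```bash
python3 -m inch '[[0,0,0,0,-0.1,0],[0,0,0,0,-0.1,0],[0,0,0,0,-0.1,0],[0,0,0,0,-0.1,0],[0,0,0,0,-0.1,0],[0,0,0,0,-0.1,0],[0,0,0,0,-0.1,0],[0,0,0,0,-0.1,0],[0,0,0,0,-0.11,0],[0,0,0,0,0,0],[0,0,0,0,0,0]]'
python3 - <<'E'
from plant import r
from h import *
s=r.get_state();d=r.snapshot("wrist"); cv2.imwrite("pics/w4.png",d["img"][:,:,::-1])
R_=R.from_quat(s['eef_rot']).as_matrix();print(s['opening'],s['q'],np.degrees(np.arctan2(R_[1,0],R_[0,0])),s['moment'])
E
```

```text
clock: 4.43
tool_pos: [0.5221, -0.335, 0.085]
eef_rot: [0.385, 0.593, -0.593, -0.385]
contact_force: [0.2, -0.1, 0.1]
opening: 0.052
0.051740596699937254 [ 0.7546179   0.8879687  -0.47387364  1.67445065  0.56613799  0.71991265
  1.98549627] 114.00097038191473 [ 0.04742643  0.00588209 -0.01440805]
```

View pics/w4.png

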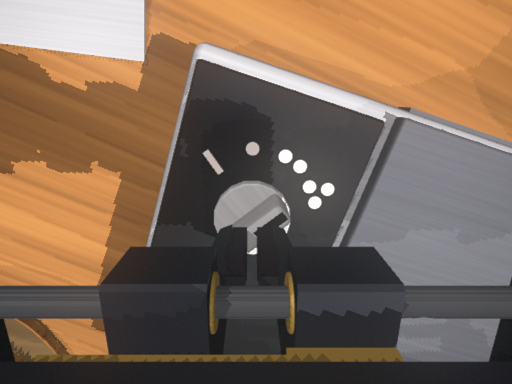

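The knob did not turn: its stripe still points at its old bearing, so the fingers passed over the bar. I'll check where the fingertips really are from depth.

Run:
```python
from plant import r
from h import *
s=r.get_state();d=r.snapshot("wrist");
T=d['tool_from_camera']
v,u=np.mgrid[0:384,0:512]
X=(np.stack([u,v,np.ones_like(u)],-1)@np.linalg.inv(d['mtx']).T*d['range_z'][...,None])@T[:3,:3].T+T[:3,3]
for row in (224,228,232,240,250):
    print(row,[(c,(X[row,c]*1000).round(0).tolist()) for c in (232,240,252,268,280)])
sc=r.snapshot("scene")
Tc=np.linalg.inv(sc['camera_from_world']);
Y=(np.stack([u,v,np.ones_like(u)],-1)@np.linalg.inv(sc['mtx']).T*sc['range_z'][...,None])@Tc[:3,:3].T+Tc[:3,3]
m=(sc['img'].max(-1)<60)&(np.hypot(Y[...,0]-.522,Y[...,1]+.335)<.03)&(Y[...,2]>.08)
print('scene dark near axis min z',np.sort(Y[m][:,2])[:10].round(4))
cv2.imwrite("pics/s4.png",cv2.resize(sc["img"][130:190,100:200],None,fx=7,fy=7,interpolation=cv2.INTER_CUBIC)[:,:,::-1])
```

```text
224 [(232, [-12.0, 2.0, -0.0]), (240, [-7.0, -7.0, 4.0]), (252, [-0.0, -18.0, 8.0]), (268, [8.0, -20.0, 9.0]), (280, [14.0, -21.0, 9.0])]
228 [(232, [-12.0, -4.0, -0.0]), (240, [-6.0, -25.0, 9.0]), (252, [-0.0, -18.0, 6.0]), (268, [8.0, -25.0, 9.0]), (280, [14.0, -28.0, 10.0])]
232 [(232, [-10.0, -30.0, 9.0]), (240, [-6.0, -30.0, 9.0]), (252, [-0.0, -20.0, 5.0]), (268, [8.0, -31.0, 10.0]), (280, [13.0, -32.0, 10.0])]
240 [(232, [-10.0, -39.0, 9.0]), (240, [-6.0, -39.0, 9.0]), (252, [-0.0, -19.0, -0.0]), (268, [7.0, -39.0, 9.0]), (280, [12.0, -42.0, 11.0])]
250 [(232, [-9.0, -49.0, 10.0]), (240, [-6.0, -48.0, 9.0]), (252, [-0.0, 6.0, -19.0]), (268, [7.0, -48.0, 9.0]), (280, [12.0, -52.0, 11.0])]
scene dark near axis min z [0.0821 0.099  0.105  0.1093 0.1101 0.1106 0.1109 0.1112 0.1112 0.1112]
```

View pics/s4.png

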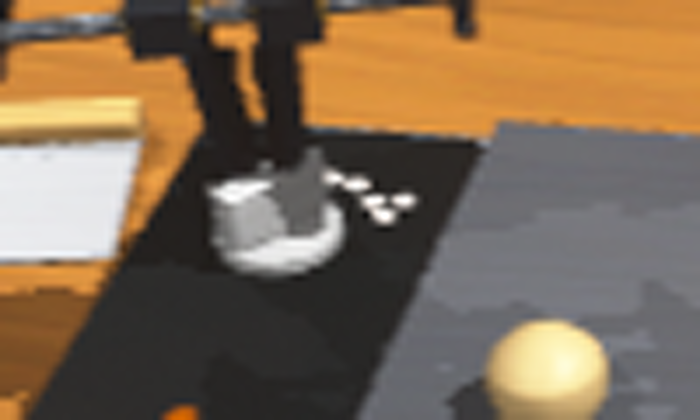

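Run:
```python
from h import *
v,u=np.mgrid[0:384,0:512]
for n in('w1','wrist0'):
    d=load(n);T=d['tool_from_camera']
    X=(np.stack([u,v,np.ones_like(u)],-1)@np.linalg.inv(d['mtx']).T*d['range_z'][...,None])@T[:3,:3].T+T[:3,3]
    for x0,x1 in((-75,-25),(25,75)):
        m=(X[...,0]*1000>x0)&(X[...,0]*1000<x1)&(np.abs(X[...,2])<.014)&(X[...,1]>-.06)&(X[...,1]<.03)&(d['img'].max(-1)<70)
        P=X[m]*1000
        print(n,m.sum(),np.percentile(P[:,1],[90,97,100]).round(1),'inner |x|',np.abs(P[:,0]).min().round(1),'z',P[:,2].min().round(1),P[:,2].max().round(1))
```

```text
w1 1668 [-32.5 -27.8 -24. ] inner |x| 30.2 z -8.8 11.4
w1 1877 [-29.6 -25.7 -23.2] inner |x| 29.0 z -9.6 11.2
wrist0 2085 [-30.2 -26.8 -24.5] inner |x| 44.0 z -8.6 11.5
wrist0 1100 [-33.6 -28.2 -25.1] inner |x| 43.0 z -9.3 11.0
```

Depth shows the visible fingertips consistently about 22 mm short of the stated TCP, both open and closed. World heights from the same camera agree with the top camera, so this offset is real. Turning back, opening, and going 23 mm deeper, watching the force.

```bash
python3 -m inch '[[0,-6,0,0,0,0],[0,0,0,0,0.1,0],[0,0,0,0,0.1,0],[0,0,0,0,0.1,0],[0,0,0,0,0.1,0],[0,0,0,0,0.1,0],[0,0,0,0,0.1,0],[0,0,0,0,0.1,0],[0,0,0,0,0.1,0],[0,0,0,0,0.11,0],[0,0,0,0,0,0]]' 45 
python3 -m inch '[[0,10,0,0,0,0],[0,10,0,0,0,0],[0,5,0,0,0,0],[0,0,0,0,0,0]]'
python3 - <<'E'
from plant import r
from h import *
s=r.get_state();d=r.snapshot("wrist"); cv2.imwrite("pics/w5.png",d["img"][:,:,::-1])
print(s['contact_force'])
E
```

```text
clock: 5.5
tool_pos: [0.5228, -0.3346, 0.0917]
eef_rot: [0.607, 0.364, -0.363, -0.606]
contact_force: [-0.4, 0.3, 0.0]
opening: 0.509
clock: 5.83
tool_pos: [0.5209, -0.3342, 0.064]
eef_rot: [-0.605, -0.364, 0.365, 0.607]
contact_force: [-0.3, 0.1, -1.0]
opening: 0.506
[-0.25697024  0.06485894 -1.02105378]
```

View pics/w5.png

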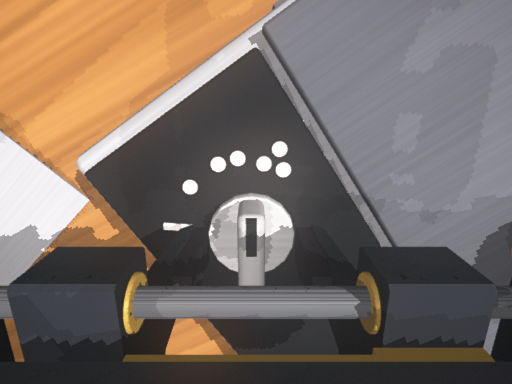

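Bar centred between the fingers (column 251). TCP is at 0.064, so the tips are at about 0.086. Closing.

```bash
python3 -m inch '[[0,0,0,0,0,0],[0,0,0,0,0,0],[0,0,0,0,0,0],[0,0,0,0,0,0],[0,0,0,0,0,0],[0,0,0,0,0,0],[0,0,0,0,0,0]]' 5 15
```

```text
clock: 6.47
tool_pos: [0.5223, -0.3352, 0.0664]
eef_rot: [0.606, 0.364, -0.364, -0.606]
contact_force: [-0.6, 0.2, 2.2]
opening: 0.148
```

Opening is 13.0 mm, the bar's width, so it's gripped. Turning.

```bash
python3 -m inch '[[0,0,0,0,-0.1,0],[0,0,0,0,-0.1,0],[0,0,0,0,-0.1,0],[0,0,0,0,-0.1,0],[0,0,0,0,-0.1,0],[0,0,0,0,-0.1,0],[0,0,0,0,-0.1,0],[0,0,0,0,-0.1,0],[0,0,0,0,-0.11,0],[0,0,0,0,0,0],[0,0,0,0,0,0]]'
python3 - <<'E'
from plant import r
from h import *
s=r.get_state();d=r.snapshot("wrist"); cv2.imwrite("pics/w6.png",d["img"][:,:,::-1])
R_=R.from_quat(s['eef_rot']).as_matrix();print(np.degrees(np.arctan2(R_[1,0],R_[0,0])),s['moment'])
E
```

```text
clock: 7.38
tool_pos: [0.5223, -0.335, 0.0664]
eef_rot: [0.385, 0.593, -0.593, -0.385]
contact_force: [-0.3, 0.2, 4.1]
opening: 0.144
113.99885237541994 [ 0.1589446   0.17900034 -0.04744796]
```

View pics/w6.png

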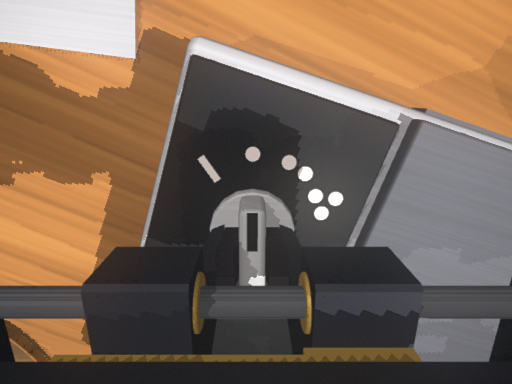

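The stripe (252,230) now points straight at the one-dot mark (252,154). Releasing, rising, and checking.

```bash
python3 -m inch '[[0,0,0,0,0,0],[0,0,0,0,0,0],[0,0,0,0,0,0],[0,-20,0,0,0,0],[0,-38,0,0,0,0],[0,-38,0,0,0,0],[0,-38,0,0,0,0],[0,0,0,0,0.1,0],[0,0,0,0,0.097,0],[0,0,0,0,0,0]]' 40
python3 - <<'E'
from plant import r
from h import *
s=r.get_state();d=r.snapshot("wrist"); cv2.imwrite("pics/w7.png",d["img"][:,:,::-1]);np.savez("pics/w7.npz",**d); np.savez("pics/w7s.npz",**{k:np.array(s[k]) for k in('eef_rot','tool_pos')})
R_=R.from_quat(s['eef_rot']).as_matrix();print(np.degrees(np.arctan2(R_[1,0],R_[0,0])),s['tool_pos'],s['q'])
E
```

```text
clock: 8.27
tool_pos: [0.5225, -0.3349, 0.2009]
eef_rot: [-0.442, -0.552, 0.552, 0.441]
contact_force: [0.0, -0.2, -0.1]
opening: 0.451
102.74694829841668 [ 0.52251975 -0.33485326  0.20086029] [ 0.77424023  0.7359238  -0.51064313  1.58744676  0.42273172  0.92891599
  1.91127553]
```

View pics/w7.png

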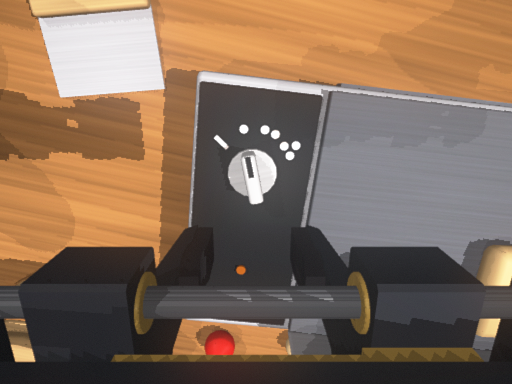

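The knob stays at one dot: stripe at (249,167), dot at (243,129). Now to the tongs.

```bash
python3 -m inch '[[39.5,0,-6.9,0,0,0],[39.5,0,-6.9,0,0,0],[39.5,0,-6.9,0,0,0],[39.5,0,-6.9,0,0,0],[39.5,0,-6.9,0,0,0],[39.5,0,-6.9,0,0,0],[39.5,0,-6.9,0,0,0],[39.5,0,-6.9,0,0,0],[39.5,0,-6.9,0,0,0],[39.5,0,-6.9,0,0,0],[39.5,0,-6.9,0,0,0],[39.5,0,-6.9,0,0,0]]' 88
python3 -m inch '[[39.5,0,-6.9,0,0,0],[39.5,0,-6.9,0,0,0],[39.5,0,-6.9,0,0,0],[0,0,0,0,0,0],[0,0,0,0,0,0]]'
python3 - <<'E'
from plant import r
from h import *
s=r.get_state();d=r.snapshot("wrist"); cv2.imwrite("pics/w8.png",d["img"][:,:,::-1]);np.savez("pics/w8.npz",**d); np.savez("pics/w8s.npz",**{k:np.array(s[k]) for k in('eef_rot','tool_pos')})
R_=R.from_quat(s['eef_rot']).as_matrix();print(np.degrees(np.arctan2(R_[1,0],R_[0,0])),s['tool_pos'],s['q'])
E
```

```text
clock: 9.32
tool_pos: [0.4963, 0.1475, 0.1995]
eef_rot: [-0.44, -0.553, 0.554, 0.44]
contact_force: [-0.2, -0.1, 0.2]
opening: 0.998
clock: 9.73
tool_pos: [0.4894, 0.2691, 0.1995]
eef_rot: [0.438, 0.555, -0.555, -0.439]
contact_force: [1.3, -1.4, -0.3]
opening: 1.001
103.37476788322401 [0.48940504 0.26910472 0.19948836] [-0.31739256  0.64875594 -0.44652897  1.77916934  0.37036367  0.79782747
  0.85757656]
```

View pics/w8.png

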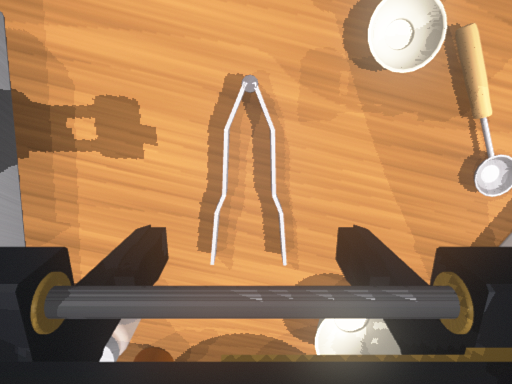

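Wrist view: tongs with pivot at (250,83), jaw tips at (212,264) and (285,264), and arms from rows 130 to 193 at columns ~224 and ~273.

Run:
```python
from h import *
d=load('w8');s=load('w8s');z=.028
f=lambda u,v:atz(d,u,v,z,s)[:2]
pv=f(250,83);a=f(212,264);b=f(285,264);m=(a+b)/2
print(pv,m,np.linalg.norm(m-pv),np.linalg.norm(a-b));u=(m-pv)/np.linalg.norm(m-pv)
al=[f(226,130),f(222,193)];ar=[f(272,130),f(274,193)]
print('ax',np.degrees(np.arctan2(u[1],u[0])))
n=np.array([-u[1],u[0]])
for q in al+ar: print('along',(q-pv)@u-.09,'lat',(q-pv)@n)
g=pv+.09*u;print('grip',g)
Rm=R.from_quat(s['eef_rot']).as_matrix();print('yaw',np.degrees(np.arctan2(Rm[1,0],Rm[0,0])),'shift',Rm.T@(np.array([*g,.199])-s['tool_pos'])*1000)
```

```text
[0.40606939 0.24729139] [0.61371237 0.29416788] 0.21286853642214362 0.09053159552148861
ax 12.721563845097371
along -0.04118259292771592 lat -0.0257206892197588
along 0.030842734727278776 lat -0.0312987111102144
along -0.041688236503531775 lat 0.02439137850899772
along 0.03024774274286525 lat 0.02878228553589821
grip [0.49386005 0.26711059]
yaw 103.37476788322401 shift [-2.97136736  0.47987701 -3.87334587]
```

```bash
python3 -m inch '[[-2.5,30,-3.5,0,0,0],[0,40,0,0,0,0],[0,40,0,0,0,0],[0,40,0,0,0,0],[0,30,0,0,0,0],[0,0,0,0,0,0],[0,0,0,0,0,0],[0,0,0,0,0,0]]' 88
python3 - <<'E'
from plant import r
from h import *
s=r.get_state();d=r.snapshot("wrist"); cv2.imwrite("pics/w9.png",d["img"][:,:,::-1])
R_=R.from_quat(s['eef_rot']).as_matrix();print(np.degrees(np.arctan2(R_[1,0],R_[0,0])),s['tool_pos'],R_.T@(np.array([.4935,.2665,.01])-s['tool_pos'])*1000)
v,u=np.mgrid[0:384,0:512];T=d['tool_from_camera']
X=(np.stack([u,v,np.ones_like(u)],-1)@np.linalg.inv(d['mtx']).T*d['range_z'][...,None])@T[:3,:3].T+T[:3,3]
W=X@R_.T+s['tool_pos'];print([W[q].round(4).tolist() for q in [(60,300),(60,100),(150,60),(150,251)]])
E
```

```text
clock: 10.45
tool_pos: [0.4959, 0.2635, 0.0215]
eef_rot: [0.441, 0.553, -0.552, -0.441]
contact_force: [-0.9, 0.0, 0.4]
opening: 0.998
102.84192291914252 [0.49593947 0.26354973 0.02150743] [ 3.41628602 11.50531525  1.74144418]
[[0.3994, 0.2694, 0.0015], [0.4246, 0.1582, 0.0012], [0.482, 0.1386, 0.0015], [0.4561, 0.2536, 0.0005]]
```

View pics/w9.png

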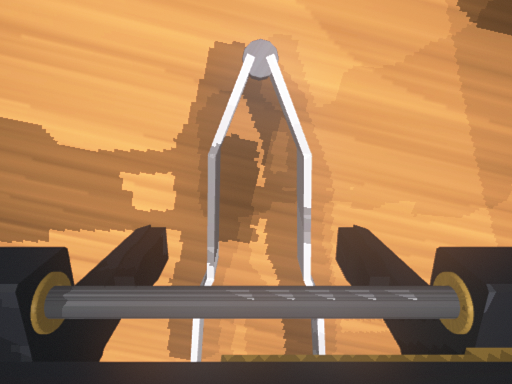

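Tongs are centred at column ~258 versus the gripper at 252. The correction of +3.4 mm matches the pose calculation. Descending in stages.

```bash
python3 -m inch '[[3.5,10,1.5,0,0,0],[0,10,0,0,0,0],[0,9,0,0,0,0],[0,0,0,0,0,0],[0,0,0,0,0,0]]' 88
python3 - <<'E'
from plant import r
from h import *
s=r.get_state();d=r.snapshot("wrist"); cv2.imwrite("pics/w10.png",d["img"][:,:,::-1])
R_=R.from_quat(s['eef_rot']).as_matrix();print(np.degrees(np.arctan2(R_[1,0],R_[0,0])),s['tool_pos'],R_.T@(np.array([.4935,.2665,-.016])-s['tool_pos'])*1000,s['contact_force'])
d=r.snapshot("scene"); cv2.imwrite("pics/s10.png",cv2.resize(d["img"][120:260,310:430],None,fx=5,fy=4)[:,:,::-1])
E
```

```text
clock: 10.92
tool_pos: [0.4921, 0.2669, -0.0095]
eef_rot: [-0.44, -0.553, 0.554, 0.441]
contact_force: [-0.8, -0.7, 0.4]
opening: 0.998
102.92438304040755 [ 0.49206588  0.26691533 -0.00952385] [-0.7208671   6.47508834 -1.31276231] [-0.81555685 -0.65908319  0.40807068]
```

View pics/s10.png

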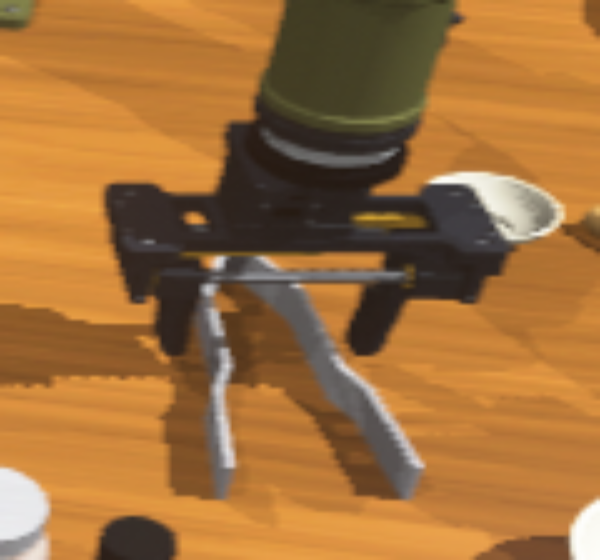

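View pics/w10.png

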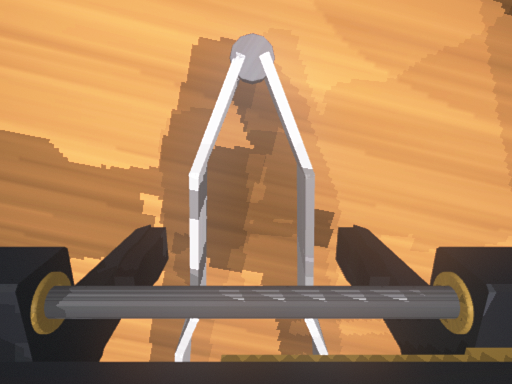

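```bash
python3 -m inch '[[0,6,-1,0,0,0],[0,0,0,0,0,0],[0,0,0,0,0,0],[0,0,0,0,0,0],[0,0,0,0,0,0],[0,0,0,0,0,0]]' 55 25
python3 -m inch '[[0,0,0,0,0,0],[0,0,0,0,0,0],[0,0,0,0,0,0]]'
python3 - <<'E'
from plant import r
from h import *
s=r.get_state();d=r.snapshot("wrist"); cv2.imwrite("pics/w11.png",d["img"][:,:,::-1])
print(s['opening']*88.1,s['contact_force'])
E
```

```text
clock: 11.52
tool_pos: [0.4935, 0.2675, -0.0148]
eef_rot: [0.441, 0.553, -0.553, -0.441]
contact_force: [0.3, -0.2, -0.5]
opening: 0.63
clock: 11.77
tool_pos: [0.4936, 0.2675, -0.0148]
eef_rot: [0.441, 0.553, -0.553, -0.441]
contact_force: [0.1, 0.5, -1.0]
opening: 0.622
54.75770645191896 [ 0.06499485  0.4613649  -1.04275783]
```

View pics/w11.png

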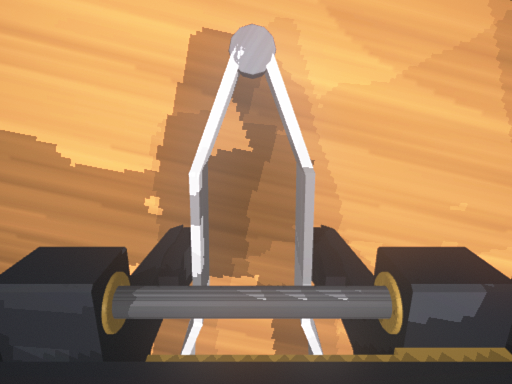

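```bash
python3 -m inch '[[0,-8,0,0,0,0],[0,-16,0,0,0,0],[0,-25,0,0,0,0],[0,-25,0,0,0,0],[0,-25,0,0,0,0],[0,-25,0,0,0,0],[0,-25,0,0,0,0],[0,-25,0,0,0,0],[0,0,0,0,0,0],[0,0,0,0,0,0]]'
python3 - <<'E'
from plant import r
from h import *
s=r.get_state();d=r.snapshot("wrist"); cv2.imwrite("pics/w12.png",d["img"][:,:,::-1])
d=r.snapshot("scene"); cv2.imwrite("pics/s12.png",d["img"][:,:,::-1]);np.savez('pics/s12.npz',**d)
d=r.snapshot("top"); cv2.imwrite("pics/t12.png",d["img"][:,:,::-1]);np.savez('pics/t12.npz',**d)
print(s['opening']*88.1,s['q'])
E
```

```text
clock: 12.65
tool_pos: [0.4941, 0.2677, 0.1606]
eef_rot: [0.441, 0.554, -0.552, -0.44]
contact_force: [0.2, -0.2, -0.6]
opening: 0.625
55.04728927342671 [-0.32962298  0.70339869 -0.42059993  1.81069755  0.41628617  0.71292304
  0.81541013]
```

View pics/w12.png

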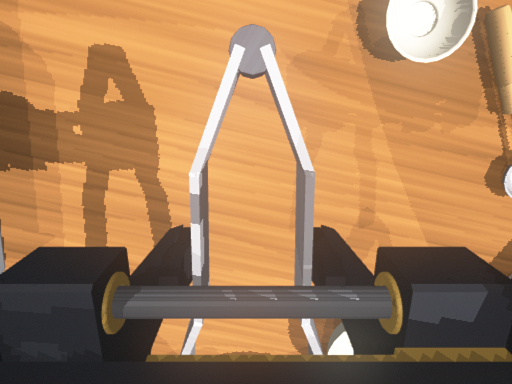

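View pics/s12.png

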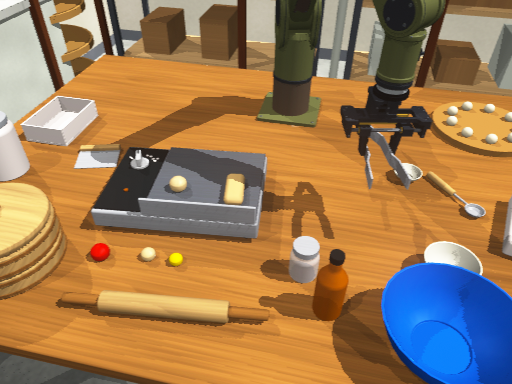

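Tongs are held level at 55 mm. Now a precise bun position from two silhouettes, plus the jaw location.

```bash
python3 - <<'E'
from h import *
from plant import r
s=r.get_state();Rm=R.from_quat(s['eef_rot']).as_matrix()
L=[]
for n,win,c in(('top0',(160,210,300,342),(320,184)),('scene0',(170,198,163,195),(178,184))):
    d=load(n);hsv=cv2.cvtColor(d['img'],cv2.COLOR_RGB2HSV);m=cv2.inRange(hsv,(12,50,80),(35,200,255))
    mm=np.zeros_like(m);mm[win[0]:win[1],win[2]:win[3]]=m[win[0]:win[1],win[2]:win[3]]
    k,lab,st,ce=cv2.connectedComponentsWithStats(mm);i=1+st[1:,4].argmax();print(n,st[i],ce[i]);L.append(ray(d,*ce[i]))
    print(' at z=.0915',atz(d,*ce[i],.0915))
o1,k1=L[0];o2,k2=L[1];A=np.stack([k1,-k2],1);x=np.linalg.lstsq(A,o2-o1,rcond=None)[0];p=o1+k1*x[0];q=o2+k2*x[1];print(p,q,'gap',np.linalg.norm(p-q))
# jaw tips in s12/t12, roughly: light pixels at tongs height
a=np.radians(12.75);u=np.array([np.cos(a),np.sin(a)])
for b in([.600,-.196],(p+q)[:2]/2):
    g=np.array(b)-.1*u;print('grip target',g,'shift',Rm.T@(np.array([*g,s['tool_pos'][2]])-s['tool_pos'])*1000)
E
python3 -c "
import cv2
cv2.imwrite('pics/t12c.png',cv2.resize(cv2.imread('pics/t12.png')[140:290,90:230],None,fx=4,fy=4))"
```

```text
top0 [312 176  16  16 200] [319.435 183.285]
 at z=.0915 [ 0.60109514 -0.19590322  0.0915    ]
scene0 [169 176  18  16 232] [177.62068966 183.41810345]
 at z=.0915 [ 0.60228759 -0.1938791   0.0915    ]
[ 0.60125468 -0.19605023  0.09050746] [ 0.60081036 -0.19457655  0.09021777] gap 0.001566229671441107
grip target [ 0.50246577 -0.21806974] shift [-474.57933929    0.7667828    98.75608942]
grip target [ 0.50349829 -0.21738313] shift [-474.14074846    0.76362226   97.59628082]
```

View pics/t12c.png

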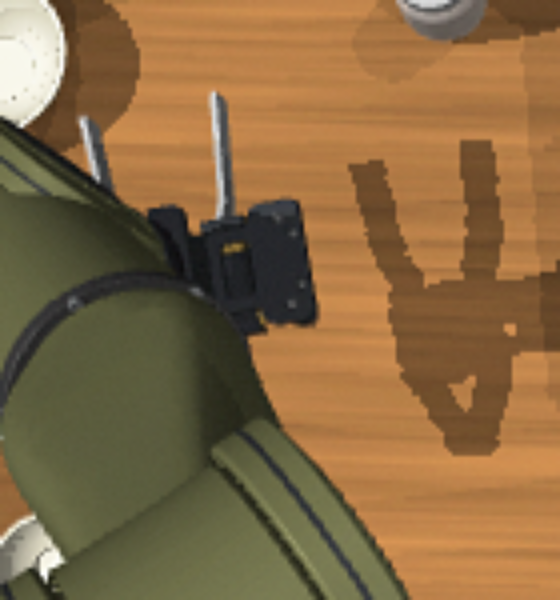

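Run:
```python
from h import *
d=load('t12')
f=lambda p:(90+p[0]/4-.4,140+p[1]/4-.4)
for z in(.193,.203,.213):
    a=atz(d,*f((85,119)),z);b=atz(d,*f((216,95)),z);m=(a+b)/2
    print(z,a[:2],b[:2],m[:2],np.linalg.norm(a-b),'expected mid',(np.array([.4941,.2677])+.125*np.array([np.cos(.2225),np.sin(.2225)])).round(4))
X=[dep(d,*f(p)) for p in((87,125),(217,100),(98,165),(222,170))];print(np.round(X,4))
```

```text
0.193 [0.6038893  0.33236883] [0.62134759 0.25304699] [0.61261844 0.29270791] 0.08122035586198154 expected mid [0.616  0.2953]
0.203 [0.60210859 0.32919601] [0.61940857 0.25059345] [0.61075858 0.28989473] 0.08048386929581502 expected mid [0.616  0.2953]
0.213 [0.60032788 0.3260232 ] [0.61746956 0.2481399 ] [0.60889872 0.28708155] 0.07974738272964847 expected mid [0.616  0.2953]
[[0.5986 0.328  0.2019]
 [0.6175 0.2513 0.1967]
 [0.5748 0.3208 0.198 ]
 [0.5732 0.244  0.2031]]
```

```bash
python3 -m inch '[[-20,0,4,0,0,0],[-37,0,8,0,0,0],[-37,0,8,0,0,0],[-37,0,8,0,0,0],[-37,0,8,0,0,0],[-37,0,8,0,0,0],[-37,0,8,0,0,0],[-37,0,8,0,0,0],[-37,0,8,0,0,0],[-37,0,8,0,0,0],[-37,0,8,0,0,0],[-37,0,8,0,0,0]]'
python3 -m inch '[[-30,0,4,0,0,0],[-17,0,2,0,0,0],[0,0,0,0,0,0],[0,0,0,0,0,0],[0,0,0,0,0,0]]'
cat > look.py <<'E'
import sys
from plant import r
from h import *
n=sys.argv[1]
s=r.get_state()
for c in("wrist","scene","top"):
    d=r.snapshot(c);np.savez(f'pics/{c}{n}.npz',**d)
    im=d["img"]
    if c=="wrist": o=im
    elif c=="scene": o=cv2.resize(im[90:240,80:290],None,fx=3.8,fy=3.8,interpolation=cv2.INTER_CUBIC)
    else: o=cv2.resize(im[130:280,220:420],None,fx=4,fy=4,interpolation=cv2.INTER_CUBIC)
    cv2.imwrite(f"pics/{c}{n}.png",o[:,:,::-1])
Rm=R.from_quat(s['eef_rot']).as_matrix()
print(s['tool_pos'],'yaw',np.degrees(np.arctan2(Rm[1,0],Rm[0,0])),'open',s['opening']*88.1,'F',s['contact_force'].round(1) if hasattr(s['contact_force'],'round') else s['contact_force'],s['clock'])
E
python3 look.py 13
```

```text
clock: 13.8
tool_pos: [0.4979, -0.171, 0.1578]
eef_rot: [-0.44, -0.553, 0.553, 0.442]
contact_force: [0.4, 1.0, -2.2]
opening: 0.625
clock: 14.22
tool_pos: [0.5034, -0.2148, 0.1583]
eef_rot: [0.439, 0.554, -0.553, -0.441]
contact_force: [0.8, 0.3, -0.8]
opening: 0.624
[ 0.50336144 -0.21477207  0.15825893] yaw 102.99981785016051 open 54.98452459608033 F [ 0.8  0.3 -0.8] 14.2167
```

View pics/top13.png

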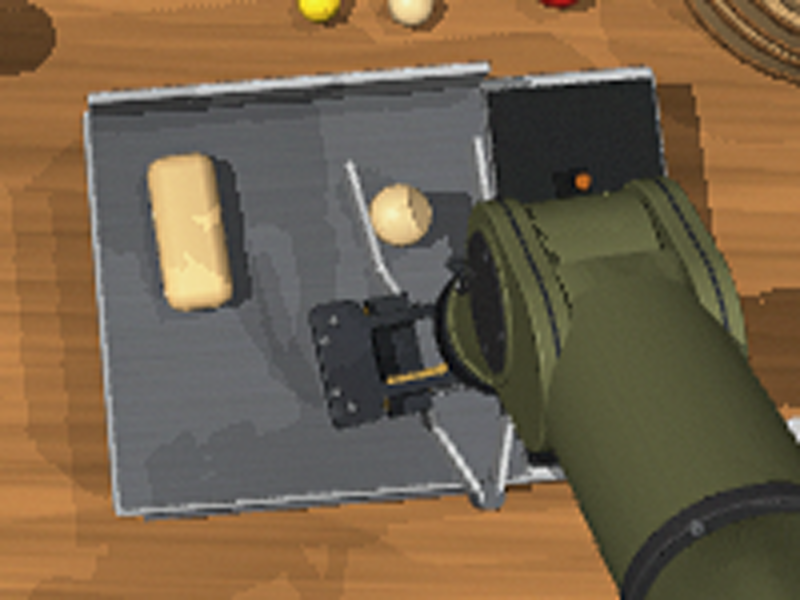

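View pics/scene13.png

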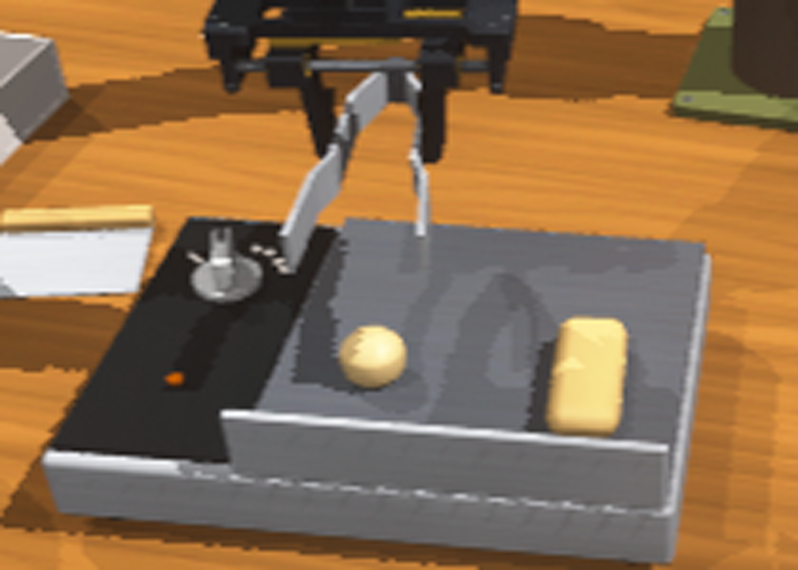

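Top view: jaw tips at (350,163) and (480,138), pivot at (487,500), bun at (400,214) between them. The knob still points at one dot in the scene view. Computing the jaws' line at their own height.

```bash
cat > jaw.py <<'E'
from h import *
def go(n,a,b,pv,tcp,yawx):
    d=load('top'+n);f=lambda p:(220+p[0]/4-.4,130+p[1]/4-.4)
    z=tcp[2]+.0288+.014
    A=atz(d,*f(a),z);B=atz(d,*f(b),z);P=atz(d,*f(pv),z);m=(A+B)/2;v=(m-P)[:2];L=np.linalg.norm(v)
    yaw=np.degrees(np.arctan2(v[1],v[0]));u=v/L
    print('tips',A,B,'width',np.linalg.norm(A-B),'pivot',P,'len',L,'yaw',yaw,'grip',P[:2]+.09*u,'jaw(from tips)',m[:2]-.025*u,'jaw(from tcp)',np.array(tcp[:2])+.1*np.array([np.cos(np.radians(yawx-90)),np.sin(np.radians(yawx-90))]))
E
python3 - <<'E'
from jaw import *
go('13',(350,165),(479,140),(487,498),(.5034,-.2148,.1583),103.0)
E
```

```text
tips [ 0.61336039 -0.14920272  0.2011    ] [ 0.63135821 -0.22816175  0.2011    ] width 0.08098426088919286 pivot [ 0.41412191 -0.23343674  0.2011    ] len 0.2129924310117782 yaw 12.129533603184706 grip [ 0.50211266 -0.21452571] jaw(from tips) [ 0.59791742 -0.1939353 ] jaw(from tcp) [ 0.60083701 -0.19230489]
```

```bash
python3 -m inch '[[-2.5,10,-1,0,0,0],[0,20,0,0,0,0],[0,20,0,0,0,0],[0,15,0,0,0,0],[0,10,0,0,0,0],[0,5,0,0,0,0],[0,0,0,0,0,0],[0,0,0,0,0,0]]'
python3 look.py 14
```

```text
clock: 15.03
tool_pos: [0.5058, -0.2185, 0.0793]
eef_rot: [0.441, 0.553, -0.553, -0.44]
contact_force: [-0.4, -0.6, -1.5]
opening: 0.626
[ 0.50577808 -0.21847934  0.07927693] yaw 102.92806115925691 open 55.14642546647461 F [-0.4 -0.6 -1.5] 15.0333
```

View pics/top14.png

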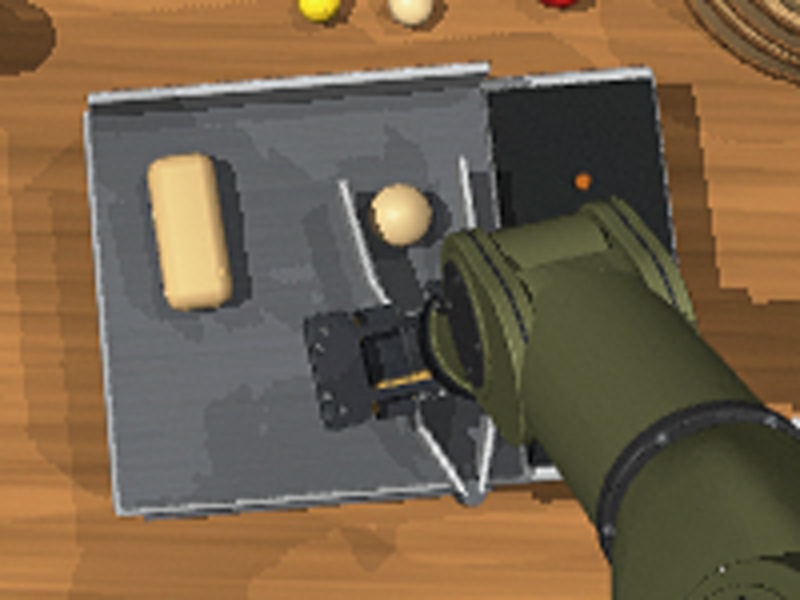

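View pics/scene14.png

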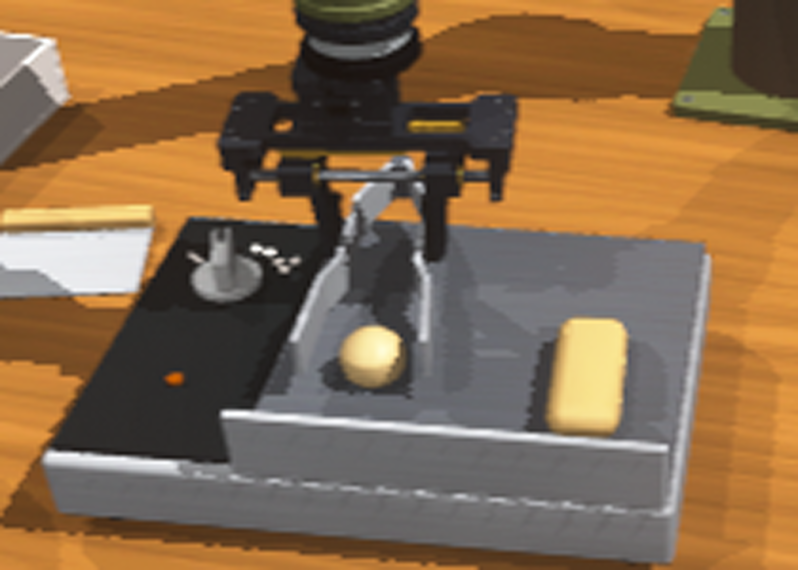

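Bun (400,214) lies between the jaws, whose tips are at (343,183) and (463,158).

Run:
```python
from jaw import *
go('14',(344,184),(463,159),(472,493),(.5058,-.2185,.0793),102.9)
d=load('top14');f=lambda p:(220+p[0]/4-.4,130+p[1]/4-.4);print('bun',atz(d,*f((401,215)),.0915))
T=np.linalg.inv(d['camera_from_world'])
for p in((344,190),(463,170),(472,493)): 
    u=f(p);print(dep(d,*u))
```

```text
tips [ 0.61545274 -0.15493152  0.1221    ] [ 0.63448552 -0.23287585  0.1221    ] width 0.08023443892659629 pivot [ 0.41748531 -0.23941034  0.1221    ] len 0.2124156104149665 yaw 12.370594073600643 grip [ 0.50539572 -0.22012928] jaw(from tips) [ 0.60054957 -0.19925954] jaw(from tcp) [ 0.60327612 -0.19617499]
bun [ 0.60095247 -0.19701843  0.0915    ]
[ 0.6112637  -0.15484521  0.12327754]
[ 0.62688898 -0.23264764  0.12348619]
[ 0.41750016 -0.23974062  0.12035283]
```

Aligned within 3 mm, and the tongs are level (tips and pivot at z 0.120–0.123). Lowering 15 mm and closing.

```bash
python3 -m inch '[[0,5,0,0,0,0],[0,5,0,0,0,0],[0,5,0,0,0,0],[0,0,0,0,0,0],[0,0,0,0,0,0]]'
python3 -m inch '[[0,0,0,0,0,0],[0,0,0,0,0,0],[0,0,0,0,0,0],[0,0,0,0,0,0]]' 46 25
python3 -m inch '[[0,0,0,0,0,0],[0,0,0,0,0,0],[0,0,0,0,0,0],[0,0,0,0,0,0],[0,0,0,0,0,0],[0,0,0,0,0,0]]' 34 25
python3 look.py 15
```

```text
clock: 15.6
tool_pos: [0.505, -0.2185, 0.0636]
eef_rot: [-0.44, -0.553, 0.553, 0.441]
contact_force: [0.3, -0.4, -1.4]
opening: 0.625
clock: 15.93
tool_pos: [0.5055, -0.2188, 0.0642]
eef_rot: [0.441, 0.553, -0.553, -0.441]
contact_force: [0.7, 0.7, -0.8]
opening: 0.523
clock: 16.43
tool_pos: [0.5055, -0.2187, 0.0641]
eef_rot: [0.441, 0.553, -0.553, -0.441]
contact_force: [1.1, -0.5, -0.8]
opening: 0.458
[ 0.50545292 -0.21867258  0.06411389] yaw 102.90754689864141 open 40.38637977001301 F [ 1.1 -0.5 -0.8] 16.4333
```

View pics/top15.png

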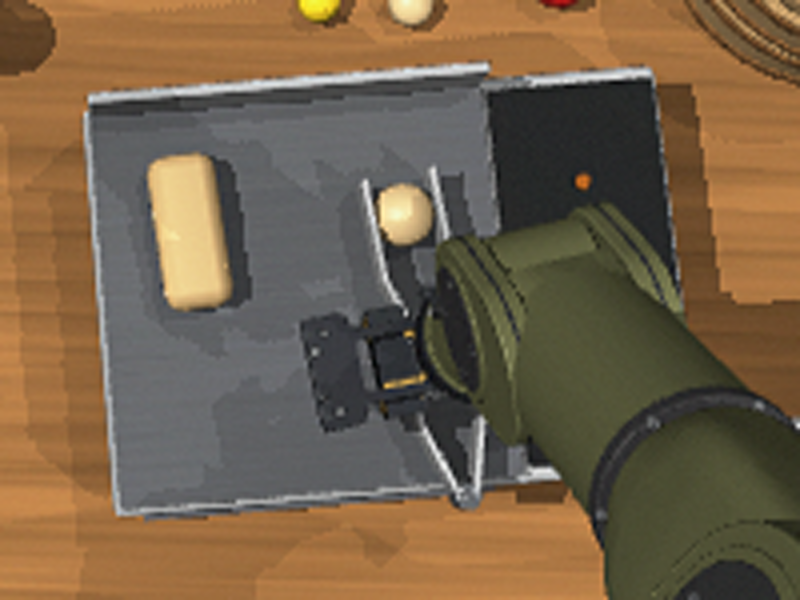

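View pics/scene15.png

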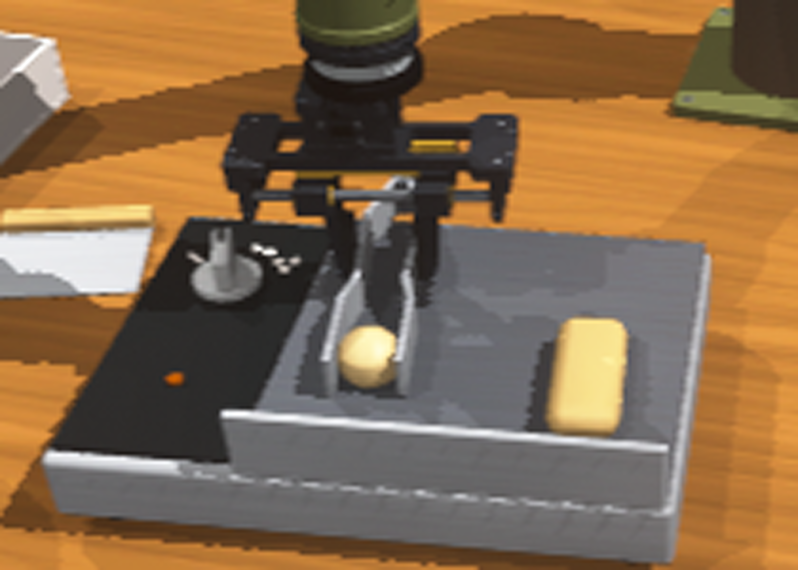

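Jaws are parallel on the bun and the opening has stopped at 40.4 mm, with 41 expected. Lifting gently by 100 mm.

```bash
python3 -m inch '[[0,0,0,0,0,0],[0,-4,0,0,0,0],[0,-8,0,0,0,0],[0,-12,0,0,0,0],[0,-14,0,0,0,0],[0,-14,0,0,0,0],[0,-14,0,0,0,0],[0,-14,0,0,0,0],[0,-12,0,0,0,0],[0,-8,0,0,0,0],[0,-4,0,0,0,0],[0,0,0,0,0,0]]'
python3 -m inch '[[0,0,0,0,0,0],[0,0,0,0,0,0],[0,0,0,0,0,0],[0,0,0,0,0,0],[0,0,0,0,0,0],[0,0,0,0,0,0]]'
python3 look.py 16
```

```text
clock: 17.58
tool_pos: [0.5058, -0.2189, 0.1691]
eef_rot: [0.441, 0.553, -0.553, -0.44]
contact_force: [0.3, -0.1, -1.2]
opening: 0.456
clock: 18.08
tool_pos: [0.5053, -0.2186, 0.1678]
eef_rot: [-0.44, -0.553, 0.553, 0.441]
contact_force: [-0.9, 0.1, -1.8]
opening: 0.457
[ 0.50528058 -0.2186255   0.16781097] yaw 102.9082923366015 open 40.23092703602013 F [-0.9  0.1 -1.8] 18.0833
```

View pics/top16.png

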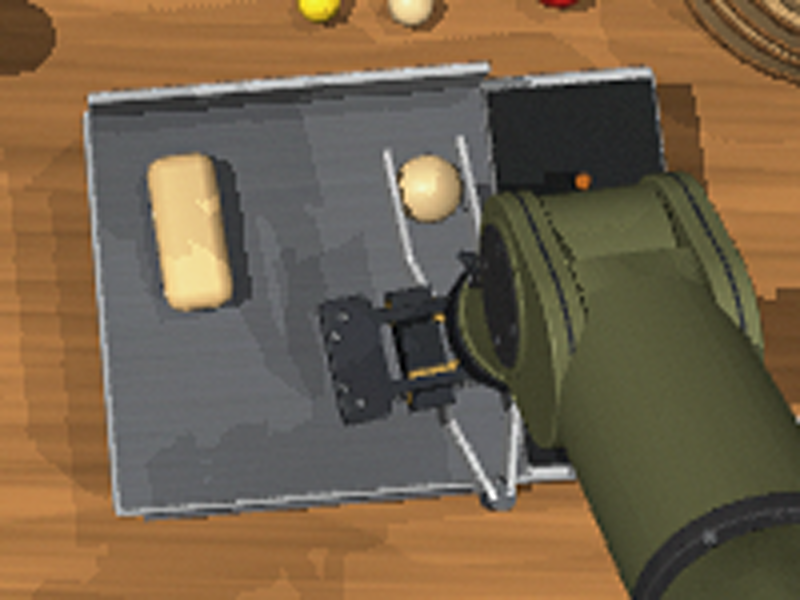

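View pics/scene16.png

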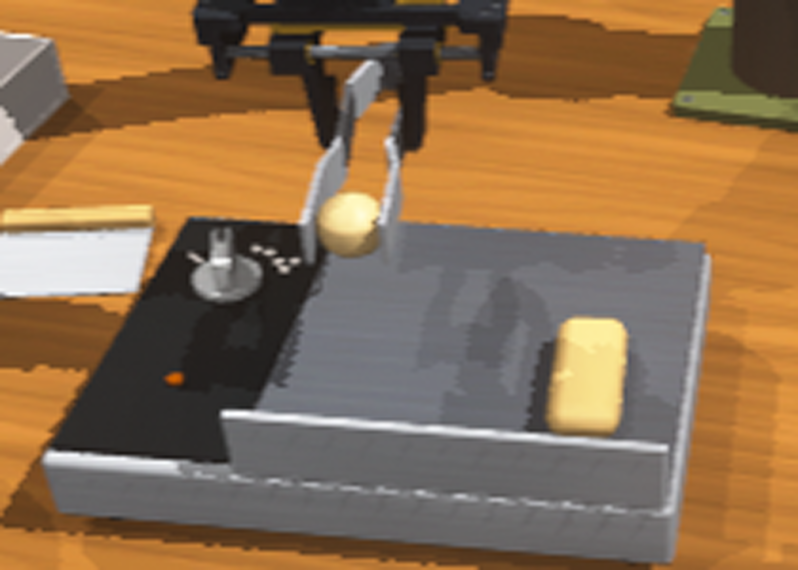

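The bun is up between the jaws. Last checks: bun height over time, roll, and knob.

```bash
python3 -m inch '[[0,0,0,0,0,0],[0,0,0,0,0,0],[0,0,0,0,0,0],[0,0,0,0,0,0],[0,0,0,0,0,0],[0,0,0,0,0,0]]'
python3 look.py 17
python3 - <<'E'
from h import *
v,u=np.mgrid[0:384,0:512]
for n in('top0','top16','top17'):
    d=load(n);T=np.linalg.inv(d['camera_from_world'])
    X=(np.stack([u,v,np.ones_like(u)],-1)@np.linalg.inv(d['mtx']).T*d['range_z'][...,None])@T[:3,:3].T+T[:3,3]
    hs=cv2.cvtColor(d['img'],cv2.COLOR_RGB2HSV);c=cv2.inRange(hs,(12,50,60),(35,220,255))>0
    m=c&(np.hypot(X[...,0]-.6,X[...,1]+.196)<.045)&(X[...,2]>.085)
    print(n,'bun mean',X[m].mean(0).round(4),'top z',X[m][:,2].max().round(4),m.sum())
    m=c&(np.abs(X[...,0]-.583)<.08)&(np.abs(X[...,1]+.055)<.05)&(X[...,2]>.085)&(X[...,2]<.13)
    print('roll',cv2.minAreaRect((X[m][:,:2]*1000).astype(np.float32))[0])
im=load('scene17')['img'];cv2.imwrite('pics/k17.png',cv2.resize(im[140:180,120:170],None,fx=10,fy=10,interpolation=cv2.INTER_CUBIC)[:,:,::-1])
E
```

```text
clock: 18.73
tool_pos: [0.5054, -0.2187, 0.1681]
eef_rot: [0.441, 0.553, -0.553, -0.441]
contact_force: [0.3, -0.1, -1.9]
opening: 0.456
[ 0.5053994  -0.21870518  0.16810367] yaw 102.90465327590475 open 40.134501752626036 F [ 0.3 -0.1 -1.9] 18.7333
top0 bun mean [ 0.5991 -0.1942  0.1025] top z 0.1117 194
roll (585.657470703125, -55.667259216308594)
top16 bun mean [ 0.5992 -0.1968  0.2062] top z 0.2158 219
roll (585.7256469726562, -55.686641693115234)
top17 bun mean [ 0.5993 -0.197   0.2062] top z 0.2156 221
roll (585.9708251953125, -55.814842224121094)
```

View pics/k17.png

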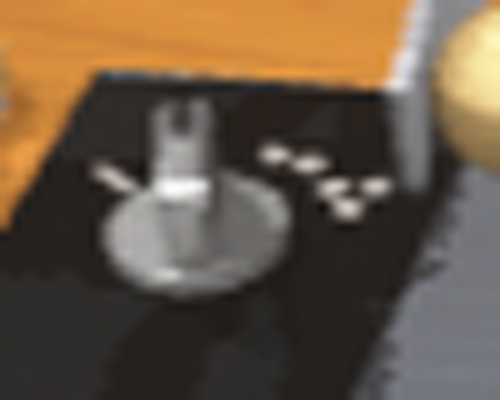

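The bun is 104 mm up and steady, the roll hasn't moved, and the knob bar stands between the white bar and the two dots, hiding the one-dot mark. Handing in.

```bash
python3 -c "
from plant import r
print(r.finish_job()); print(r.get_state()['opening'],r.get_state()['clock'])"
```

```text
the job is handed in; nothing more can be done
None
the job is handed in; nothing more can be done
```

I turned the knob from about 1.5 rad to the one-dot mark and let it go. I then gripped the tongs, closed their jaws on the round bun and lifted it about 104 mm above the plate. I handed the job in at about 18.8 s, still holding it; no verdict is reported.

**Last checks**
- **Bun:** its height and position stayed the same within 0.3 mm across two looks about 0.6 s apart. It sits between parallel jaws, and the fingers are about 100 mm away from it.
- **Tongs:** the opening held at about 40 mm (41 expected) with the grip set to 25 N. I could not measure the jaw force on the bun directly.
- **Roll:** its measured centre moved less than 0.4 mm.
- **Knob:** the stripe lined up with one dot in the close view after I let go. In the final view the bar still stands there, hiding the dot.

**What disagreed or failed**
- **First try at the knob:** it missed. The fingertips really end about 22 mm short of the stated TCP, so the fingers closed above the bar without turning it. I corrected for this from the depth images, and the second try gripped the bar at 13.0 mm.
- **Tongs jaw position:** the top camera and the arm pose disagreed by 3 to 8 mm, which was within the jaw clearance.

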